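Load the vial slide into the read head and lock it with the cam

ROBOT

A 7-joint arm with a two-finger parallel gripper is mounted at the origin on the work surface; the furniture and walls round the work are solid. World frame = base frame: x ahead of the robot, y to its left, z up, the work surface at z = 0. Lengths are in m, angles in rad, forces in N, time in s.
With the tool pointing down it reaches from about 0.4 to 0.875 m from the base axis. Payload 4.4 kg.
Tool frame: the origin (TCP) lies on the centre line of the jaws, within the pads' length; the fingertips stand 25 mm ahead of it and the grasp point (between the pads) lies 6 mm ahead of it (finger_overhang is the distance from the TCP to the fingertips, in m); z points along the fingers, y is the line along which they close (so a half turn about z gives the same grasp; the last joint's range is limited). The gripper opens to 85 mm and grips with 20 to 120 N. Pads are 22 mm wide; open, the fingers measure 114 mm over their backs; the gripper's body (76 mm by 85 mm) begins 54 mm behind the grasp point. The pads swing forward as they close: fully open they stand 13 mm farther back than shut.
Start: joints at [-1.307, 0.628, 0.038, 1.517, -0.027, 0.996, -0.02], TCP at [0.21, 0.615, 0.256] pointing down, gripper open.
Joint ranges: [-3.06, 3.06], [-0.37, 2.12], [-1.25, 1.32], [0.18, 2.47], [-1.1, 4.24], [0.23, 1.98], [-2.94, 2.94]. Speed limits (rad/s): [2.57, 2.57, 3.14, 3.14, 3.14, 3.14, 3.14].

INTERFACE

Orientations are given as a unit quaternion [w, x, y, z].
In Python, from plant import state, capture, get_calibration, finish_job, finger_overhang gives the robot as it stands.
- The arm moves only by the tool play_rows, never from a script. Its argument "rows" is a list of rows, each a list of 2 entries, a list of its own where there are three numbers: the shift along the tool's x, y, z in cm, then the turn about the tool's z in rad. In form: [[[x, y, z], yaw], ...]. A call has 1 to 20 rows; each row shifts and turns the commanded pose from where the row before left it, along the tool's axes as they then stand; what a row does not reach is not made up. A row lasts 1/10 s, in which the tool goes at most 50 mm and 8.59 degrees, less where a joint would pass 70% of its speed; a pose out of reach is approached as far as the arm can. A call with a gripper value outside its range is refused whole. "jaw" is the closure, from 0 (fully open) to 1 (shut), set as the call begins (left out, the last holds). The fingers move at their own pace and stop on an object; the grip force is fixed at half the most. Time passes only in rows, so rows that do not move let the fingers close. It gives the time, the measured TCP pose, the force, the opening and the grip force at its end, in the units of the state.
- state(): the state, without advancing time (a new reading comes with each control period).
- capture(name): name is "scene" or "top" or "wrist"; returns (picture, depth): 400x640x3 uint8, blue, green, red; 400x640 float32, m along the optical axis (not along the pixel's ray), 0 where there is no reading.
- get_calibration(name): a dict with "mtx" (3x3 intrinsics, pixels), "camera_from_world" (4x4, takes a point from world to camera coordinates). Camera axes: x right, y down, z forward; pixel columns grow to the right and rows downward; lengths in m; the calibration is good to about 2 mm. A picture is of the moment at which its call begins: read the wrist's pose just before it. get_calibration takes no time and is no camera call; for the wrist camera it gives the pose at the moment of the call.
- finish_job(): hands the job in; it is judged then, once.
The state is a dict: "clock": time; "qpos": joint angles; "qvel": joint speeds; "joint_efforts": joint torques, N m; "tool_pos": TCP position; "ee_rot": TCP orientation; "contact_force": force on the tool from outside, world axes, zero at the start; "torque": the same for the moment, N m; "gripper_width": opening from 0.0 (shut) to 1.0 (fully open); "gripper_force": force on a finger pad.
Only numpy, scipy, OpenCV 4.12 (cv2) and the standard library are available. Lean on these libraries where they do the work, as an engineer would, in place of code of your own. Each camera call takes 0.05 s, during which the arm holds its last target. There are 200 camera calls.

TASK

Bring the vial on the slide into the read head and lock it there. First push the red lever forward (away from you) as far as it goes, so that the brass cam turns its low side to the slide's roller; then push the slide forward by its upright push plate, fully home against the end stop; then push the lever all the way back, so that the cam's lobe stands behind the roller. Only push with the fingertips: pinch neither lever nor push plate, do not force the slide against the cam, do not touch the vial, and leave everything else where it stands.

Things in the scene. Friction and masses are not known exactly. Their poses are not given: they have to be found in the camera images.
- station: vial read station screwed to the table: black base plate 206 x 150 x 12 mm with a steel rail, an aluminium slide, a grey read head at the far end and a cam with a red lever on the right. Origin on the table (plate from x = -112 to 94, y = -75 to 75 mm); x points forward, the way the slide is pushed, y left, z up; never turned more than 0.3 rad. The rail lies along x at y = 30 mm.
- head (a point): middle between the read head's two upright grey cheeks, on the rail's line, 66 mm above the table; axes as the station's. The cheeks reach 18 mm either way in x, their inner faces are at y = -33 and 33, the right one's outer face at y = -46 mm; their tops are 92 mm above the table.
- pivot (a point): the cam's upright pivot axis, at table height, at x = -11.5, y = -40 mm of the station (axes as the station's). Its hub is 21 mm in diameter, top 55 mm above the table.
- slide (a joint): travel of the slide forward along the station's x, in m: 0 parked, as at the start, 0.073 fully home against the end stop. It needs about 3 N and stays where it is left. With the cam locked, the lobe stops the roller at about 0.026. The slide is 100 x 56 mm, top 40 mm above the table.
- cam (a joint): angle of cam and lever, rad, growing anticlockwise from above: 0 = locked (lobe towards the rail; lever back and out to the right, along the station's direction -150 deg), 2.094 = low side to the roller (lever forward and out to the right, -30 deg). Stops at both ends; the roller passes freely from 1.85 up. Starts at 0 to 0.4. About 2 N at the blade turns it; it stays where it is left.
- blade (a point): middle of the red upright blade on the lever, 66 mm above the table, 75 mm from the pivot. The blade is 36 mm long along the lever (straight outward from the pivot), 8 mm thick across it and 38 high (47 to 85 mm above the table), so its two pushing faces lie 4 mm either side of this point. The steel bar under it is 13 mm wide, top 48 mm above the table.
- plate (a point): middle of the slide's upright push plate, 59 mm above the table; axes as the station's. The plate is 44 mm wide (y), 8 mm thick (x), 40 high (39 to 79 mm above the table), at the slide's near end; its near face (black rubber) is to be pushed forward. The near edge of the vial's ring is 51 mm ahead.
- roller (a point): middle of the steel roller (the follower), 12 mm in diameter, under an arm on the slide's right side, 26 mm above the table, level with the brass cam plate. The plate's radius is 30 mm over the lobe (60 deg either side of its middle), 17 mm elsewhere; the roller's path passes the pivot at 28 mm.
- pocket (a point): floor of the vial's pocket on the slide, 40 mm above the table, on the pocket's axis; its black ring is 40 mm in diameter and 14 high. Axes as the station's. With the slide home it lies between the cheeks.
- sample_vial: glass vial with a white cap, 27 mm in diameter, 52 high, standing loose in the pocket with about 1.5 mm of play; origin at the centre of its foot, cap top 92 mm above the table. Not to be touched.
- spare_vial: spare glass vial with a black cap, 32 mm in diameter, 60 high, standing on the table to the left of the station; origin under its centre. Leave alone.
- dust_cap: red plastic dust cap, 18 mm in diameter, 28 high, standing to the left of the station; origin under its centre. Leave alone.
- dropper: small black dropper bottle, 38 mm in diameter, 90 high, standing on the table on the left; origin under its centre. Leave alone.
- post: bare steel pedestal post, 85 mm high on a 31 mm flange, standing on the table on the right; origin under its centre. Leave alone.
- case: small clear optics case, 48 x 70 x 26 mm, lying on the table on the right; origin under its centre. Leave alone.
- meter: blue hand-held power meter leaning on its stand, 204 x 86 x 161 mm, at the back left; origin under its centre. Leave alone.

How it is judged:
On the way, in this order (a step that is already met when the one before it is completed fails the run):
1. the lever is fully forward: the cam's low side faces the roller, the slide still parked behind the cam (value of joint cam above 1.88 rad and value of joint slide below 0.027 m), for 0.2 s.
2. the slide is fully home, the cam still at its low side (value of joint slide above 0.07 m and value of joint cam above 1.7 rad), for 0.2 s.
3. the lever is fully back: the cam is locked behind the roller (value of joint cam below 0.15 rad and value of joint slide above 0.07 m), for 0.2 s.
At the end, for the whole second after the job is handed in: The slide is home (joint at least 0.070 of 0.073 m), the cam is locked (within 0.15 rad of its back stop), and the vial stands upright and at rest in its pocket (all of step 3 and horizontal distance between sample_vial and pocket below 0.005 m and angle between sample_vial's own z axis and vertical below 0.15 rad and z of sample_vial in the frame of pocket below 0.006 m and linear speed of sample_vial below 0.02 m/s); the robot touches nothing.
It fails at once if the slide is forced against the cam's lobe (more than 20 N between roller and cam plate) (contact force between slide_c0 and cam_c0 above 20 N).
It fails at once if the lever's blade or the push plate is pinched (both of its faces pressed with more than 3 N at once) ((contact force between the fingers and cam_c1 above 3 N and contact force between the fingers and cam_c2 above 3 N) or (contact force between the fingers and slide_c1 above 3 N and contact force between the fingers and slide_c2 above 3 N)).
It fails at once if the vial is touched by the robot (contact force between any of the arm, the fingers and sample_vial above 0.5 N).
It fails at once if the vial is lifted out of its pocket or tipped (z of sample_vial in the frame of pocket above 0.008 m or angle between sample_vial's own z axis and vertical above 0.3 rad).
It fails at once if one of the other loose things is moved by more than 15 mm (distance of any of spare_vial, dust_cap, dropper, post, case, meter from where it was at the start of the episode above 0.015 m).
It also fails if it takes over 64 s, if anything falls off the work surface, if the arm or the gripper's body presses on something with over 40 N, if the wrist force passes 120 N, or if a joint passes its speed limit or range.

## Working session

There is one attempt and no reset: what is moved stays moved. The work goes in short steps, Python scripts to look and compute and a tool call to move; the robot and the scene stay as the last step left them, time stands still between calls to the robot, and variables do not carry over. Pictures are saved under pics/ and viewed, at most 13 in all, crops included, and the job is handed in when it is done.

Besides the shell and the picture viewer there is one more tool, called after "Emit:" by a JSON object that holds its "api" and its "payload", one argument or row to a line. play_rows: Moves the arm, as the interface text tells. Its arguments: {"type":"object","properties":{"rows":{"type":"array"},"jaw":{"type":"number"}},"required":["rows"]}

```bash
mkdir -p pics; python3 - <<'E'
from plant import *
import cv2,numpy as np
for n in ("scene","top"):
    p,d=capture(n); cv2.imwrite(f"pics/{n}0.png",p); np.save(f"pics/{n}0.npy",d)
    c=get_calibration(n); print(n,np.round(c["mtx"],1).tolist(),np.round(c["camera_from_world"],3).tolist(),(d>0).mean())
s=state();print(s["clock"],s["tool_pos"],s["ee_rot"],s["gripper_width"],finger_overhang)
E
```

```text
scene [[367.3, 0.0, 323.5], [0.0, 367.3, 199.1], [0.0, 0.0, 1.0]] [[-0.513, -0.858, -0.018, 0.271], [-0.521, 0.328, -0.788, 0.366], [0.682, -0.395, -0.615, 0.523], [0.0, 0.0, 0.0, 1.0]] 0.99596484375
top [[426.8, 0.0, 312.7], [0.0, 426.8, 200.5], [0.0, 0.0, 1.0]] [[-0.028, -1.0, 0.003, -0.04], [-0.987, 0.028, -0.157, 0.589], [0.157, -0.007, -0.988, 1.003], [0.0, 0.0, 0.0, 1.0]] 0.99596875
0.1 [0.21030973 0.61448142 0.2554526 ] [-1.13270631e-04  1.64132211e-01  9.86437957e-01 -8.72722781e-04] 1.0006695088201414 0.025
```

View pics/top0.png

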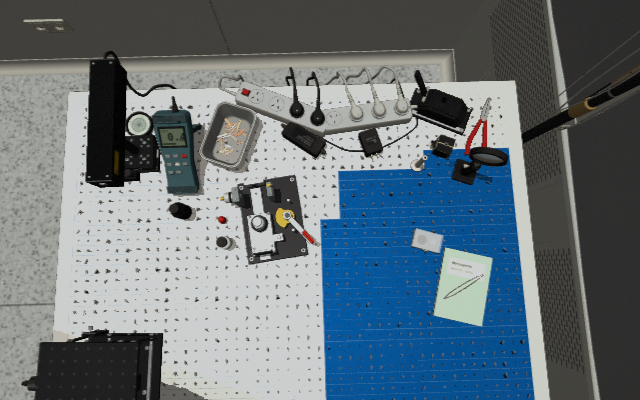

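View pics/scene0.png

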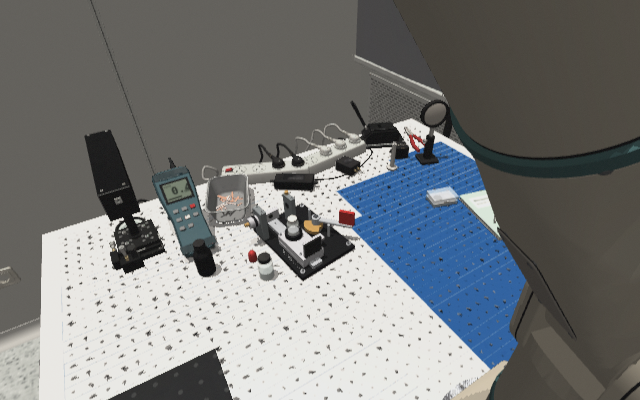

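The top view shows the station plate at about (245–308, 178–264), with the lever's red blade at (312,239), lever to the back right. The spare vial and dust cap are at its left, at (224,242) and (222,219). The scene view shows the blade at (347,217) and the push plate at (313,245).

```bash
cat > h.py <<'E'
import numpy as np,cv2
from plant import *
def cam(n):
    c=get_calibration(n); return c["mtx"],np.array(c["camera_from_world"])
def ray(K,T,uv):
    R=T[:3,:3]; o=-R.T@T[:3,3]; d=R.T@np.linalg.inv(K)@np.array([uv[0],uv[1],1.]); return o,d
def onz(K,T,uv,z):
    o,d=ray(K,T,uv); return o+d*(z-o[2])/d[2]
def cross(r1,r2):
    (a,u),(b,v)=r1,r2; s=np.linalg.lstsq(np.c_[u,-v],b-a,rcond=None)[0]
    p,q=a+u*s[0],b+v*s[1]; return (p+q)/2,np.linalg.norm(p-q)
def cloud(K,T,d):
    v,u=np.mgrid[:d.shape[0],:d.shape[1]]
    P=np.stack([(u-K[0,2])/K[0,0]*d,(v-K[1,2])/K[1,1]*d,d],-1)
    return (P-T[:3,3])@T[:3,:3]
def red(p):
    h=cv2.cvtColor(p,cv2.COLOR_BGR2HSV); return ((h[...,0]<8)|(h[...,0]>172))&(h[...,1]>150)&(h[...,2]>80)
E
python3 - <<'E'
from h import *
pt=cv2.imread("pics/top0.png");dt=np.load("pics/top0.npy");K,T=cam("top")
W=cloud(K,T,dt); 
box=np.zeros(dt.shape,bool);box[165:275,225:330]=1
dark=(pt.max(2)<75)&box&(W[...,2]<.03)
n,l,st,ce=cv2.connectedComponentsWithStats(cv2.morphologyEx(dark.astype(np.uint8),cv2.MORPH_CLOSE,np.ones((3,3))))
i=1+st[1:,4].argmax();ys,xs=np.where(l==i);print(st[i])
P=np.array([onz(K,T,(x,y),.012)[:2] for x,y in zip(xs,ys)],np.float32)
r=cv2.minAreaRect(P);print("rect",r,cv2.boxPoints(r))
print("z plate",np.median(W[l==i],0))
m=red(pt)&box;m[:230,:]=m[:230,:]&False
n,l,st,ce=cv2.connectedComponentsWithStats(m.astype(np.uint8));j=1+st[1:,4].argmax();print("top red",ce[j],st[j],np.median(W[l==j],0),W[l==j].max(0))
ps=cv2.imread("pics/scene0.png");ds=np.load("pics/scene0.npy");K2,T2=cam("scene");W2=cloud(K2,T2,ds)
m=red(ps);m[:,:320]=0;m[:,380:]=0
n,l,st,ce2=cv2.connectedComponentsWithStats(m.astype(np.uint8));k=1+st[1:,4].argmax();print("scene red",ce2[k],st[k],np.median(W2[l==k],0))
print("blade",cross(ray(K,T,ce[j]),ray(K2,T2,ce2[k])))
c=np.hstack([cv2.resize(pt[165:275,215:330],None,fx=3.4,fy=3.4,interpolation=3),cv2.resize(ps[180:290,240:360],None,fx=3.4,fy=3.4,interpolation=3)])
cv2.imwrite("pics/crop0.png",c);print(c.shape)
E
```

```text
[ 238  175   70   89 2718]
rect ((0.5491428375244141, 0.04827882722020149), (0.20599910616874695, 0.1520056277513504), 8.003107070922852) [[ 0.43656483  0.10920112]
 [ 0.45772806 -0.04132406]
 [ 0.6617209  -0.01264346]
 [ 0.64055765  0.13788171]]
z plate [0.5662937  0.02532934 0.01284611]
top red [307.73584906 236.56603774] [303 231  11  12  53] [ 0.4954704  -0.04318661  0.08457505] [ 0.51272    -0.03172024  1.08295731]
scene red [346.265625   217.04166667] [339 210  16  15 192] [ 0.49274412 -0.03958954  0.07213929]
blade (array([ 0.49774049, -0.04282539,  0.06551858]), np.float64(0.0009083928792589377))
(374, 799, 3)
```

View pics/crop0.png

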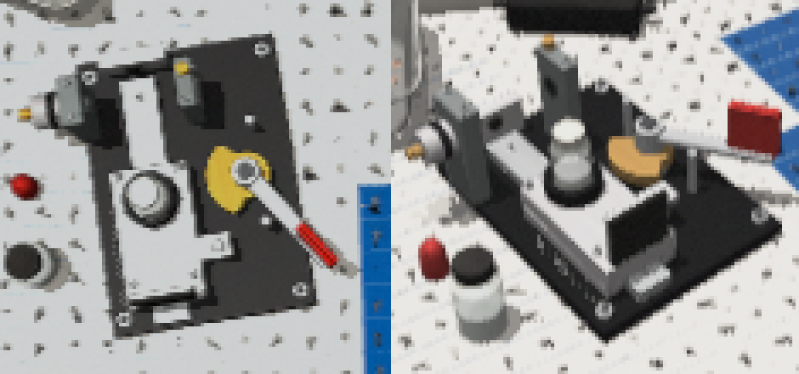

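The crop shows the lever pointing back and right from the hub at (247,170), the blade at (318,242), and the push plate's rubber face at (638,226) in the right half. Station yaw comes out at 8°, and the blade is 74.7 mm from the pivot, as the text says.

```bash
cat >> h.py <<'E'
S=np.array([.5581,.0495]);A=np.radians(8.0);RS=np.array([[np.cos(A),-np.sin(A)],[np.sin(A),np.cos(A)]])
def w(p): return S+RS@(np.asarray(p)/1000)
def go(target,yw=None):
    """tool-frame shift (cm) to world target and yaw (rad) to turn tool y to station direction yw (deg)"""
    from scipy.spatial.transform import Rotation as Ro
    s=state();q=s["ee_rot"];R=Ro.from_quat([q[1],q[2],q[3],q[0]]).as_matrix()
    print("at",np.round(s["tool_pos"],4),"st",np.round(RS.T@(s["tool_pos"][:2]-S)*1000,1),"yaw y_st",round(np.degrees(np.arctan2(R[1,1],R[0,1])-A),1),"clk",s["clock"],"F",np.round(s["contact_force"],1),"w",s["gripper_width"])
    print("shift cm",np.round(R.T@(np.asarray(target)-s["tool_pos"])*100,2),"" if yw is None else "turn %.3f"%-(np.radians(yw)+A-np.arctan2(R[1,1],R[0,1])))
def fin(th,side,gap):
    "finger centre, station mm, at lever station angle th deg; side -1 clockwise face"
    t=np.radians(th);return np.array([-11.5,-40])+75*np.array([np.cos(t),np.sin(t)])+side*(4+14.5+gap)*np.array([-np.sin(t),np.cos(t)])
E
python3 - <<'E'
from h import *
ds=np.load("pics/scene0.npy");K2,T2=cam("scene");W2=cloud(K2,T2,ds)
m=np.zeros(ds.shape,bool);m[242:250,308:318]=1
p=W2[m];print("plate face st",np.median((p[:,:2]-S)@RS,0)*1000,np.median(p[:,2]))
dt=np.load("pics/top0.npy");K,T=cam("top");W=cloud(K,T,dt)
q=(W[...,:2]-S)@RS*1000;z=W[...,2]*1000
m=(z>70)&(z<88)&(abs(q[...,0]+75)<50)&(abs(q[...,1]-30)<30)
print("plate top",m.sum(),q[m].min(0) if m.any() else 0,q[m].max(0) if m.any() else 0,np.median(z[m]))
m=(z>85)&(z<99)&(abs(q[...,0]+20)<45)&(abs(q[...,1]-30)<15);print("cap",m.sum(),np.median(q[m],0))
f=fin(-145,-1,14);print(f);go([*w(f),.20],-55)
E
```

```text
plate face st [-95.62911958  31.56453736] 0.06691371698309169
plate top 88 [-93.88530621   7.7413307 ] [-25.22749504  50.16703914] 79.43816376765929
cap 70 [-19.24261448  29.14459566]
[-91.5776375  -56.39579129]
at [0.2103 0.6145 0.2555] st [-265.8  607.9] yaw y_st 63.1 clk 0.1 F [0.3 0.3 0.2] w 1.0006695088201414
shift cm [-45.58 -51.35   5.64] turn 2.061
```

Emit:
{"api": "play_rows", "payload": {
  "rows": [
    [[-2.85,-3.2,0],0],
    [[-2.85,-3.2,0],0],
    [[-2.85,-3.2,0],0],
    [[-2.85,-3.2,0],0],
    [[-2.85,-3.2,0],0],
    [[-2.85,-3.2,0],0],
    [[-2.85,-3.2,0],0],
    [[-2.85,-3.2,0],0],
    [[-2.85,-3.2,0],0],
    [[-2.85,-3.2,0],0],
    [[-2.85,-3.2,0],0],
    [[-2.85,-3.2,0],0],
    [[-2.85,-3.2,0],0],
    [[-2.85,-3.2,0],0],
    [[-2.85,-3.2,0],0],
    [[-2.85,-3.2,0],0]
  ],
  "jaw": 1
}}

```text
clock: 1.7
tool_pos: [0.4763, -0.0188, 0.2562]
ee_rot: [-0.0, 0.164, 0.986, 0.0]
contact_force: [0.4, 0.3, 0.4]
gripper_width: -0.006
gripper_force: 0.0
```

Emit:
{"api": "play_rows", "payload": {
  "rows": [
    [[0,0,0],0.147],
    [[0,0,0],0.147],
    [[0,0,0],0.147],
    [[0,0,0],0.147],
    [[0,0,0],0.147],
    [[0,0,0],0.147],
    [[0,0,0],0.147],
    [[0,0,0],0.147],
    [[0,0,0],0.147],
    [[0,0,0],0.147],
    [[0,0,0],0.147],
    [[0,0,0],0.147],
    [[0,0,0],0.147],
    [[0,0,0],0.15],
    [[0,0,0],0],
    [[0,0,0],0]
  ]
}}

```text
clock: 3.3
tool_pos: [0.4759, -0.0169, 0.2561]
ee_rot: [-0.0, 0.93, 0.368, -0.0]
contact_force: [0.3, -0.8, -0.0]
gripper_width: -0.001
gripper_force: 0.0
```

```bash
python3 - <<'E'
from h import *
f=fin(-145,-1,14);go([*w(f),.085],-55)
K,T=cam("wrist");p,d=capture("wrist");cv2.imwrite("pics/w1.png",p)
W=cloud(K,T,d);m=red(p);n,l,st,ce=cv2.connectedComponentsWithStats(m.astype(np.uint8))
for j in range(1,n):
    if st[j,4]>60:
        P=W[l==j];print(ce[j],st[j],np.median(P,0),"st on z=.085",(onz(K,T,ce[j],.085)[:2]-S)@RS*1000)
print(np.round(T,3).tolist())
E
```

```text
at [ 0.4759 -0.0169  0.2561] st [-90.6 -54.3] yaw y_st -54.8 clk 3.3 F [ 0.3 -0.8 -0. ] w -0.0008342300938025454
shift cm [-0.19  0.12 17.11] turn 0.004
[353.1047619 181.5047619] [348 162  11  39 315] [ 0.49921693 -0.0384813   0.08343796] st on z=.085 [-70.30931263 -78.38763747]
[[0.686, -0.728, 0.001, -0.339], [-0.692, -0.652, 0.309, 0.278], [-0.225, -0.213, -0.951, 0.482], [0.0, 0.0, 0.0, 1.0]]
```

View pics/w1.png

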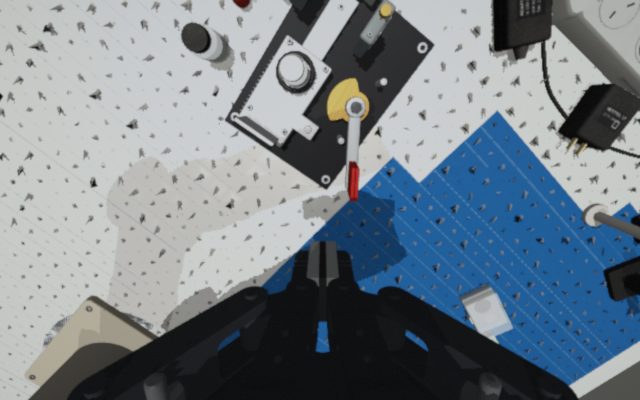

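The wrist view shows the blade at (353,181) with the fingertips to its left, on the clockwise side, and clear space below. I'm descending.

Emit:
{"api": "play_rows", "payload": {
  "rows": [
    [[0,0,3.5],0],
    [[0,0,3.5],0],
    [[0,0,3.5],0],
    [[0,0,3.5],0],
    [[0,0,2.0],0],
    [[0,0,1.1],0],
    [[0,0,0],0],
    [[0,0,0],0]
  ]
}}

```text
clock: 4.15
tool_pos: [0.4766, -0.0173, 0.0859]
ee_rot: [0.0, 0.93, 0.367, 0.001]
contact_force: [-0.1, -0.4, -0.9]
gripper_width: -0.003
gripper_force: 0.0
```

Emit:
{"api": "play_rows", "payload": {
  "rows": [
    [[0,0.2,0],0],
    [[0,0.2,0],0],
    [[0,0.2,0],0],
    [[0,0.2,0],0],
    [[0,0.2,0],0],
    [[0,0,0],0],
    [[0,0,0],0]
  ]
}}

```text
clock: 4.85
tool_pos: [0.4829, -0.0244, 0.0853]
ee_rot: [-0.0, 0.93, 0.367, -0.0]
contact_force: [0.1, 0.3, 0.7]
gripper_width: -0.002
gripper_force: 0.0
```

```bash
python3 - <<'E'
from h import *
go([*w(fin(-145,-1,0)),.085],-55)
K,T=cam("wrist");p,d=capture("wrist");cv2.imwrite("pics/w2.png",p[100:400,150:550])
E
```

```text
at [ 0.4829 -0.0244  0.0853] st [-84.8 -62.7] yaw y_st -55.0 clk 4.85 F [0.1 0.3 0.7] w -0.002253170389587142
shift cm [-0.2   0.49  0.03] turn 0.000
```

View pics/w2.png

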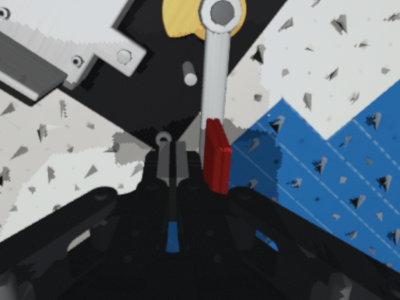

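Emit:
{"api": "play_rows", "payload": {
  "rows": [
    [[-0.2,0.25,0],0],
    [[0,0.25,0],0],
    [[-0.15,0.76,0],-0.1],
    [[-0.15,0.76,0],-0.1],
    [[-0.15,0.76,0],-0.1],
    [[-0.15,0.76,0],-0.1],
    [[-0.15,0.76,0],-0.1],
    [[-0.15,0.76,0],-0.1],
    [[-0.15,0.76,0],-0.1],
    [[-0.15,0.76,0],-0.1],
    [[0,0,0],0],
    [[0,0,0],0]
  ]
}}

```text
clock: 6.1
tool_pos: [0.5323, -0.0669, 0.0852]
ee_rot: [0.0, 0.715, 0.699, 0.0]
contact_force: [-0.9, -0.2, 0.6]
gripper_width: -0.005
gripper_force: 0.0
```

```bash
python3 - <<'E'
from h import *
th=-145+np.degrees(.8)
go([*w(fin(th,-1,0)),.085],th+90)
K,T=cam("wrist");p,d=capture("wrist");cv2.imwrite("pics/w3.png",p[100:400,150:550])
E
```

```text
at [ 0.5323 -0.0669  0.0852] st [ -41.7 -111.6] yaw y_st -9.3 clk 6.1 F [-0.9 -0.2  0.6] w -0.005456885086986452
shift cm [ 0.05 -0.01  0.02] turn -0.002
```

View pics/w3.png

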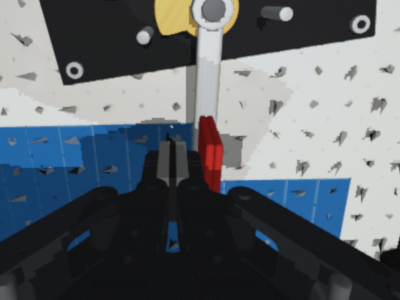

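The lever follows, with the blade at (212,150) against the finger. I'll continue the arc.

Emit:
{"api": "play_rows", "payload": {
  "rows": [
    [[-0.15,0.76,0],-0.1],
    [[-0.15,0.76,0],-0.1],
    [[-0.15,0.76,0],-0.1],
    [[-0.15,0.76,0],-0.1],
    [[-0.15,0.76,0],-0.1],
    [[-0.15,0.76,0],-0.1],
    [[-0.15,0.76,0],-0.1],
    [[-0.15,0.76,0],-0.1],
    [[-0.15,0.76,0],-0.1],
    [[-0.15,0.76,0],-0.1],
    [[-0.15,0.76,0],-0.1],
    [[0,0,0],0],
    [[0,0,0],0]
  ]
}}

```text
clock: 7.45
tool_pos: [0.6096, -0.0436, 0.0852]
ee_rot: [-0.0, 0.244, 0.97, 0.0]
contact_force: [0.3, -0.6, -1.0]
gripper_width: -0.001
gripper_force: 0.0
```

Emit:
{"api": "play_rows", "payload": {
  "rows": [
    [[0,0.3,0],0],
    [[0,0.3,0],0],
    [[0,0,0],0],
    [[0,0,0],0]
  ]
}}

```text
clock: 7.85
tool_pos: [0.6127, -0.0384, 0.0852]
ee_rot: [-0.0, 0.243, 0.97, -0.0]
contact_force: [-1.2, -0.9, -0.6]
gripper_width: 0.003
gripper_force: 0.6
```

```bash
python3 - <<'E'
from h import *
go([*w(fin(-30,-1,0)),.085],60)
K,T=cam("wrist");p,d=capture("wrist");cv2.imwrite("pics/w4.png",p[50:400,100:600])
W=cloud(K,T,d);m=red(p)&(W[...,2]>.04);P=W[m];print(m.sum(),np.median((P[:,:2]-S)@RS*1000,0))
E
```

```text
at [ 0.6127 -0.0384  0.0852] st [ 41.8 -94.7] yaw y_st 53.9 clk 7.85 F [-1.2 -0.9 -0.6] w 0.003316199978402698
shift cm [-0.12  0.23  0.02] turn -0.107
824 [ 41.85859901 -74.61422362]
```

View pics/w4.png

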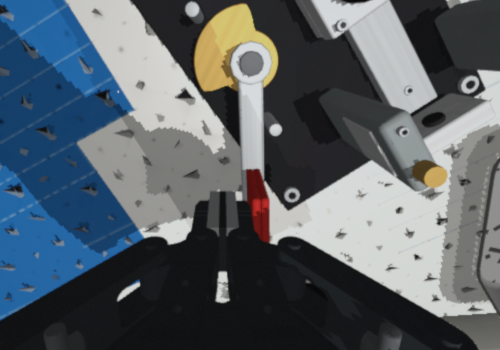

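The lever bar at (252,130) nearly meets its stop pin at (275,130). I'll push the last few mm until the force rises.

Emit:
{"api": "play_rows", "payload": {
  "rows": [
    [[0,0.2,0],-0.1],
    [[0,0.2,0],0],
    [[0,0.1,0],0],
    [[0,0,0],0],
    [[0,0,0],0]
  ]
}}

```text
clock: 8.4
tool_pos: [0.6152, -0.035, 0.0854]
ee_rot: [0.0, 0.195, 0.981, -0.0]
contact_force: [0.6, -5.0, -0.8]
gripper_width: 0.002
gripper_force: 2.3
```

Emit:
{"api": "play_rows", "payload": {
  "rows": [
    [[0,0.2,0],0],
    [[0,0.1,0],0],
    [[0,0,0],0],
    [[0,0,0],0]
  ]
}}

```text
clock: 8.8
tool_pos: [0.6153, -0.0348, 0.0854]
ee_rot: [-0.0, 0.196, 0.981, -0.002]
contact_force: [-2.0, -9.1, 2.4]
gripper_width: 0.003
gripper_force: 4.7
```

At the stop. Backing off, lifting, and going behind the push plate.

Emit:
{"api": "play_rows", "payload": {
  "rows": [
    [[0,-1.0,0],0],
    [[0,-1.5,0],0],
    [[0,0,-3.5],0],
    [[0,0,-4.0],0],
    [[0,0,-4.0],0],
    [[0,0,0],0.147],
    [[0,0,0],0.147],
    [[0,0,0],0.147],
    [[0,0,0],0.147],
    [[0,0,0],0.147],
    [[0,0,0],0.147],
    [[0,0,0],0.147],
    [[0,0,0],0],
    [[0,0,0],0]
  ]
}}

```text
clock: 10.2
tool_pos: [0.6064, -0.054, 0.2002]
ee_rot: [-0.0, 0.65, 0.76, 0.0]
contact_force: [0.1, -0.1, 0.2]
gripper_width: 0.006
gripper_force: 0.0
```

```bash
python3 - <<'E'
from h import *
go([*w([-127,30]),.20],0)
p,d=capture("top");K,T=cam("top");W=cloud(K,T,d);q=(W[...,:2]-S)@RS*1000
m=red(p)&(W[...,2]>.05)&(W[...,2]<.1)&(np.abs(q).max(-1)<140);b=np.median(q[m],0);print(m.sum(),b,np.degrees(np.arctan2(b[1]+40,b[0]+11.5)))
E
```

```text
at [ 0.6064 -0.054   0.2002] st [  33.4 -109.2] yaw y_st 0.9 clk 10.2 F [ 0.1 -0.1  0.2] w 0.006005310650318351
shift cm [ 14.16 -15.83   0.03] turn 0.015
0 [nan nan] nan
  return _methods._mean(a, axis=axis, dtype=dtype,
  ret = um.true_divide(
```

Emit:
{"api": "play_rows", "payload": {
  "rows": [
    [[2.36,-2.64,0],0.015],
    [[2.36,-2.64,0],0],
    [[2.36,-2.64,0],0],
    [[2.36,-2.64,0],0],
    [[2.36,-2.64,0],0],
    [[2.36,-2.64,0],0],
    [[0,0,0],0],
    [[0,0,0],0]
  ]
}}

```text
clock: 11.05
tool_pos: [0.4303, 0.0644, 0.2007]
ee_rot: [0.0, 0.656, 0.754, 0.001]
contact_force: [0.7, 0.1, 0.2]
gripper_width: -0.001
gripper_force: 0.0
```

```bash
python3 - <<'E'
from h import *
go([*w([-127,30]),.083],0)
for n in ("top","wrist"):
    K,T=cam(n);p,d=capture(n);W=cloud(K,T,d);q=(W[...,:2]-S)@RS*1000
    m=red(p)&(W[...,2]>.05)&(W[...,2]<.1)&(np.abs(q).max(-1)<140)
    if m.any(): b=np.median(q[m],0);print(n,m.sum(),b,np.degrees(np.arctan2(b[1]+40,b[0]+11.5)))
cv2.imwrite("pics/w5.png",p)
z=W[...,2]*1000
m=(z>74)&(z<82)&(abs(q[...,0]+90)<25)&(abs(q[...,1]-30)<26);print("plate top",m.sum(),np.percentile(q[m],[5,50,95],axis=0).round(1).tolist())
E
```

```text
at [0.4303 0.0644 0.2007] st [-124.4   32.6] yaw y_st -0.0 clk 11.05 F [0.7 0.1 0.2] w -0.0013060959781867887
shift cm [-0.26 -0.27 11.77] turn -0.001
top 55 [ 51.90138567 -77.72016282] -30.75020164344728
wrist 501 [ 52.35334191 -73.64737285] -27.78688610543662
plate top 472 [[-93.2, 11.0], [-89.5, 31.4], [-85.9, 50.5]]
```

View pics/w5.png

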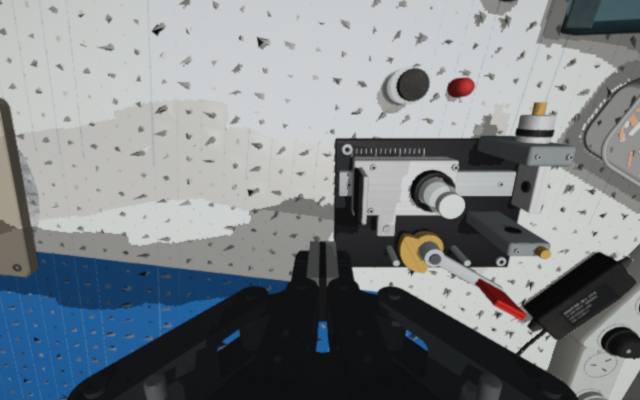

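The lever reads −30° (cam ≈ 2.09) and the plate's near face is at x ≈ −94. The fingers at (323,260) are behind it. Now descend and push.

Emit:
{"api": "play_rows", "payload": {
  "rows": [
    [[-0.26,-0.27,3.0],0],
    [[0,0,3.5],0],
    [[0,0,3.0],0],
    [[0,0,2.2],0],
    [[0,0,0],0],
    [[0,0,0],0]
  ]
}}

```text
clock: 11.75
tool_pos: [0.4286, 0.0603, 0.0832]
ee_rot: [0.0, 0.658, 0.753, -0.0]
contact_force: [0.9, -0.2, -0.1]
gripper_width: 0.001
gripper_force: 0.0
```

Emit:
{"api": "play_rows", "payload": {
  "rows": [
    [[0,0.4,0],0],
    [[0,0.4,0],0],
    [[0,0.4,0],0],
    [[0,0.3,0],0],
    [[0,0.3,0],0],
    [[0,0.3,0],0],
    [[0,0.4,0],0],
    [[0,0.4,0],0],
    [[0,0.4,0],0],
    [[0,0.4,0],0],
    [[0,0,0],0],
    [[0,0,0],0]
  ]
}}

```text
clock: 12.95
tool_pos: [0.4655, 0.0661, 0.0833]
ee_rot: [0.001, 0.657, 0.754, 0.001]
contact_force: [-0.1, -0.5, 0.2]
gripper_width: 0.007
gripper_force: 0.0
```

```bash
python3 - <<'E'
from h import *
go([*w([-36,30]),.083],0)
K,T=cam("wrist");p,d=capture("wrist");cv2.imwrite("pics/w6.png",p[80:380,150:550])
E
```

```text
at [0.4655 0.0661 0.0833] st [-89.4  29.4] yaw y_st -0.2 clk 12.95 F [-0.1 -0.5  0.2] w 0.006718535331683321
shift cm [0.08 5.34 0.04] turn -0.004
```

View pics/w6.png

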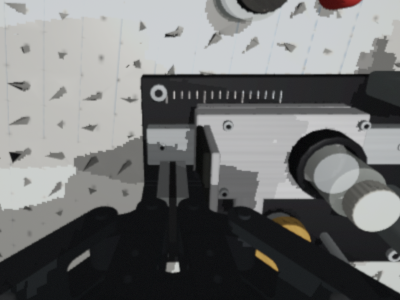

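The slide appears to have moved, with the plate at (205,155) right in front of the fingers. I'll continue to the stop.

Emit:
{"api": "play_rows", "payload": {
  "rows": [
    [[0,0.4,0],0],
    [[0,0.4,0],0],
    [[0,0.4,0],0],
    [[0,0.4,0],0],
    [[0,0.4,0],0],
    [[0,0.4,0],0],
    [[0,0.4,0],0],
    [[0,0.4,0],0],
    [[0,0.4,0],0],
    [[0,0.4,0],0],
    [[0,0.3,0],0],
    [[0,0.3,0],0],
    [[0,0.2,0],0],
    [[0,0.1,0],0],
    [[0,0,0],0],
    [[0,0,0],0]
  ]
}}

```text
clock: 14.6
tool_pos: [0.5135, 0.0727, 0.0833]
ee_rot: [0.0, 0.657, 0.754, 0.0]
contact_force: [-1.2, 0.3, 0.8]
gripper_width: 0.002
gripper_force: 0.6
```

Emit:
{"api": "play_rows", "payload": {
  "rows": [
    [[0,0.2,0],0],
    [[0,0.1,0],0],
    [[0,0,0],0],
    [[0,0,0],0]
  ]
}}

```text
clock: 15.0
tool_pos: [0.5162, 0.0731, 0.0833]
ee_rot: [0.0, 0.657, 0.754, 0.0]
contact_force: [-1.0, -0.5, 0.7]
gripper_width: 0.002
gripper_force: 0.9
```

Emit:
{"api": "play_rows", "payload": {
  "rows": [
    [[0,0.2,0],0],
    [[0,0.1,0],0],
    [[0,0,0],0],
    [[0,0,0],0]
  ]
}}

```text
clock: 15.4
tool_pos: [0.5193, 0.0735, 0.0833]
ee_rot: [0.0, 0.657, 0.754, 0.0]
contact_force: [-1.9, -1.0, 0.2]
gripper_width: -0.0
gripper_force: 0.8
```

Emit:
{"api": "play_rows", "payload": {
  "rows": [
    [[0,0.2,0],0],
    [[0,0.1,0],0],
    [[0,0,0],0],
    [[0,0,0],0]
  ]
}}

```text
clock: 15.8
tool_pos: [0.5207, 0.0737, 0.0832]
ee_rot: [-0.001, 0.657, 0.753, -0.001]
contact_force: [-5.1, -1.6, 4.2]
gripper_width: -0.001
gripper_force: 2.7
```

Emit:
{"api": "play_rows", "payload": {
  "rows": [
    [[0,0.1,0],0],
    [[0,0.1,0],0],
    [[0,0,0],0],
    [[0,0,0],0]
  ]
}}

```text
clock: 16.2
tool_pos: [0.5208, 0.0738, 0.0831]
ee_rot: [-0.002, 0.657, 0.753, -0.002]
contact_force: [-9.2, -1.7, 8.1]
gripper_width: 0.002
gripper_force: 4.4
```

Emit:
{"api": "play_rows", "payload": {
  "rows": [
    [[0,0.1,0],0],
    [[0,0.1,0],0],
    [[0,0,0],0],
    [[0,0,0],0]
  ]
}}

```text
clock: 16.6
tool_pos: [0.5209, 0.0738, 0.083]
ee_rot: [-0.004, 0.657, 0.753, -0.004]
contact_force: [-11.9, -2.7, 11.3]
gripper_width: -0.002
gripper_force: 6.2
```

The slide is home: the force rises with no motion. Backing off, lifting, and going to the lever's front side.

Emit:
{"api": "play_rows", "payload": {
  "rows": [
    [[0,-1.0,0],0],
    [[0,-1.5,0],0],
    [[0,0,-3.5],0],
    [[0,0,-4.0],0],
    [[0,0,-4.0],0],
    [[0,0,0],-0.147],
    [[0,0,0],-0.147],
    [[0,0,0],-0.147],
    [[0,0,0],-0.147],
    [[0,0,0],-0.147],
    [[0,0,0],-0.147],
    [[0,0,0],-0.147],
    [[0,0,0],0],
    [[0,0,0],0]
  ]
}}

```text
clock: 18.0
tool_pos: [0.5019, 0.0712, 0.1985]
ee_rot: [0.001, 0.203, 0.979, 0.0]
contact_force: [0.4, -1.0, 1.1]
gripper_width: -0.004
gripper_force: 0.0
```

```bash
python3 - <<'E'
from h import *
f=fin(-30,1,10);print(f);go([*w(f),.20],60)
K,T=cam("scene");p,d=capture("scene");W=cloud(K,T,d);q=(W[...,:2]-S)@RS*1000;z=W[...,2]*1000
m=(z>85)&(z<96)&(abs(q[...,0]-40)<50)&(abs(q[...,1]-30)<15);print("cap",m.sum(),np.median(q[m],0))
E
```

```text
[ 67.70190528 -52.81827599]
at [0.5019 0.0712 0.1985] st [-52.6  29.3] yaw y_st 58.5 clk 18.0 F [ 0.4 -1.   1.1] w -0.0035614776607465993
shift cm [-14.55  -0.73  -0.14] turn -0.025
cap 57 [49.08540332 30.56354094]
```

Emit:
{"api": "play_rows", "payload": {
  "rows": [
    [[-3.6,-0.18,0],-0.025],
    [[-3.6,-0.18,0],0],
    [[-3.6,-0.18,0],0],
    [[-3.6,-0.18,0],0],
    [[0,0,0],0],
    [[0,0,0],0]
  ]
}}

```text
clock: 18.65
tool_pos: [0.6318, 0.0099, 0.1977]
ee_rot: [-0.0, 0.19, 0.982, -0.0]
contact_force: [-0.2, 1.1, -0.2]
gripper_width: 0.005
gripper_force: 0.0
```

```bash
python3 - <<'E'
from h import *
f=fin(-30,1,10);go([*w(f),.085],60)
K,T=cam("wrist");p,d=capture("wrist");cv2.imwrite("pics/w7.png",p[50:400,100:600])
E
```

```text
at [0.6318 0.0099 0.1977] st [ 67.5 -49.5] yaw y_st 60.0 clk 18.65 F [-0.2  1.1 -0.2] w 0.005347552608766086
shift cm [-0.19 -0.27 11.27] turn 0.001
```

View pics/w7.png

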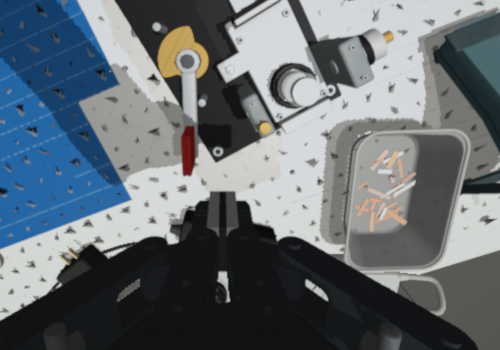

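The vial sits between the cheeks at (292,88), the blade is at (188,150), and the fingertips at (222,195) are on its front side. Now descend, then push back along the arc.

Emit:
{"api": "play_rows", "payload": {
  "rows": [
    [[-0.19,0,3.0],0],
    [[0,0,3.5],0],
    [[0,0,3.0],0],
    [[0,0,1.8],0],
    [[0,0,0],0],
    [[0,-0.4,0],0],
    [[0,-0.4,0],0],
    [[0,-0.4,0],0],
    [[0,0,0],0]
  ]
}}

```text
clock: 19.6
tool_pos: [0.6295, -0.0027, 0.0865]
ee_rot: [0.001, 0.19, 0.982, 0.0]
contact_force: [0.1, 0.1, -0.0]
gripper_width: 0.001
gripper_force: 0.0
```

Emit:
{"api": "play_rows", "payload": {
  "rows": [
    [[-0.15,-0.76,0],0.1],
    [[-0.15,-0.76,0],0.1],
    [[-0.15,-0.76,0],0.1],
    [[-0.15,-0.76,0],0.1],
    [[-0.15,-0.76,0],0.1],
    [[-0.15,-0.76,0],0.1],
    [[-0.15,-0.76,0],0.1],
    [[-0.15,-0.76,0],0.1],
    [[-0.15,-0.76,0],0.1],
    [[-0.15,-0.76,0],0.1],
    [[0,0,0],0],
    [[0,0,0],0]
  ]
}}

```text
clock: 20.8
tool_pos: [0.5852, -0.0616, 0.0857]
ee_rot: [0.0, 0.636, 0.772, 0.0]
contact_force: [1.4, 0.5, -0.5]
gripper_width: -0.003
gripper_force: 0.0
```

```bash
python3 - <<'E'
from h import *
th=-30-np.degrees(1.0)
go([*w(fin(th,1,0)),.085],th+90)
K,T=cam("wrist");p,d=capture("wrist");W=cloud(K,T,d);q=(W[...,:2]-S)@RS*1000
m=red(p)&(W[...,2]>.05)&(W[...,2]<.1)&(np.abs(q).max(-1)<140)
b=np.median(q[m],0);print(m.sum(),b,np.degrees(np.arctan2(b[1]+40,b[0]+11.5)))
E
```

```text
at [ 0.5852 -0.0616  0.0857] st [  11.4 -113.8] yaw y_st 3.0 clk 20.8 F [ 1.4  0.5 -0.5] w -0.002918423771578531
shift cm [-0.02 -0.09  0.07] turn 0.006
1087 [  -7.60005776 -100.72084721] -86.32508860752485
```

Tracking well (lever ≈ −86°). I'll continue.

Emit:
{"api": "play_rows", "payload": {
  "rows": [
    [[-0.15,-0.76,0],0.1],
    [[-0.15,-0.76,0],0.1],
    [[-0.15,-0.76,0],0.1],
    [[-0.15,-0.76,0],0.1],
    [[-0.15,-0.76,0],0.1],
    [[-0.15,-0.76,0],0.1],
    [[-0.15,-0.76,0],0.1],
    [[-0.15,-0.76,0],0.1],
    [[-0.15,-0.76,0],0.1],
    [[-0.15,-0.76,0],0.1],
    [[0,0,0],0],
    [[0,0,0],0]
  ]
}}

```text
clock: 22.05
tool_pos: [0.511, -0.0566, 0.0853]
ee_rot: [-0.0, 0.928, 0.373, -0.0]
contact_force: [-0.2, 0.2, -0.2]
gripper_width: 0.003
gripper_force: 0.0
```

Emit:
{"api": "play_rows", "payload": {
  "rows": [
    [[0,-0.3,0],0.05],
    [[0,-0.3,0],0.04],
    [[0,-0.1,0],0],
    [[0,0,0],0],
    [[0,0,0],0]
  ]
}}

```text
clock: 22.55
tool_pos: [0.5062, -0.0518, 0.0853]
ee_rot: [0.0, 0.944, 0.329, -0.0]
contact_force: [-0.2, -1.8, -0.6]
gripper_width: 0.001
gripper_force: 1.0
```

Emit:
{"api": "play_rows", "payload": {
  "rows": [
    [[0,-0.2,0],0],
    [[0,-0.1,0],0],
    [[0,0,0],0],
    [[0,0,0],0]
  ]
}}

```text
clock: 22.95
tool_pos: [0.5056, -0.051, 0.0854]
ee_rot: [0.002, 0.944, 0.329, 0.001]
contact_force: [3.6, -6.3, -2.6]
gripper_width: 0.003
gripper_force: 3.0
```

Emit:
{"api": "play_rows", "payload": {
  "rows": [
    [[0,-0.1,0],0],
    [[0,-0.1,0],0],
    [[0,0,0],0],
    [[0,0,0],0]
  ]
}}

```text
clock: 23.35
tool_pos: [0.5055, -0.0509, 0.0855]
ee_rot: [0.004, 0.945, 0.328, 0.002]
contact_force: [4.1, -8.4, -4.8]
gripper_width: 0.005
gripper_force: 4.6
```

At the back stop. Retreat and check.

Emit:
{"api": "play_rows", "payload": {
  "rows": [
    [[0,1.0,0],0],
    [[0,1.5,0],0],
    [[0,0,-3.5],0],
    [[0,0,-4.0],0],
    [[0,0,-4.0],0],
    [[0,3.0,0],0],
    [[0,0,0],0],
    [[0,0,0],0],
    [[0,0,0],0]
  ]
}}

```text
clock: 24.25
tool_pos: [0.5364, -0.0899, 0.1996]
ee_rot: [-0.001, 0.944, 0.329, -0.001]
contact_force: [0.6, 0.7, -0.7]
gripper_width: 0.002
gripper_force: 0.0
```

```bash
python3 - <<'E'
from h import *
print(state()["contact_force"])
for n in ("scene","wrist"):
    K,T=cam(n);p,d=capture(n);W=cloud(K,T,d);q=(W[...,:2]-S)@RS*1000;z=W[...,2]*1000
    m=red(p)&(z>50)&(z<95)&(np.abs(q).max(-1)<140)&(q[...,1]<0)
    if m.any(): b=np.median(q[m],0);print(n,m.sum(),b,np.degrees(np.arctan2(b[1]+40,b[0]+11.5)))
    m=(z>85)&(z<96)&(abs(q[...,0]-40)<50)&(abs(q[...,1]-30)<15);print("cap",m.sum(),np.median(q[m],0),np.median(z[m]))
    m=(z>74)&(z<82)&(abs(q[...,0]+20)<25)&(abs(q[...,1]-30)<26)
    if m.any():print("plate",m.sum(),np.median(q[m],0))
    if n=="scene":cv2.imwrite("pics/s8.png",cv2.resize(p[170:300,180:380],None,fx=4,fy=4,interpolation=3))
E
```

```text
[ 0.57649027  0.74646266 -0.7250372 ]
scene 195 [-80.50006795 -75.63222013] -152.68778610865226
cap 57 [49.50504876 31.4102841 ] 90.39664429169753
plate 65 [-20.48043398  32.14438915]
wrist 444 [-70.57153582 -76.10515997] -148.56627638852945
cap 0 [nan nan] nan
plate 735 [-16.29358178  29.15400391]
  return _methods._mean(a, axis=axis, dtype=dtype,
  ret = um.true_divide(
  ret = ret.dtype.type(ret / rcount)
```

View pics/s8.png

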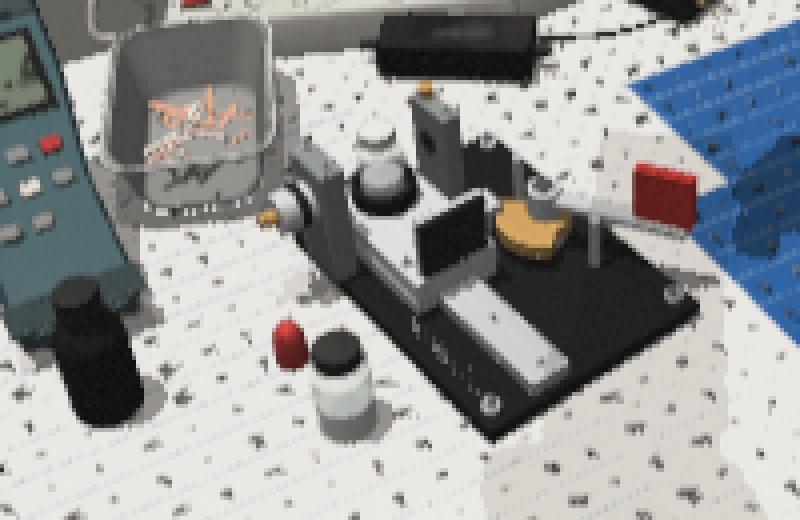

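The slide is home with the vial upright between the cheeks at (378,150). The lever is fully back at (665,195), about −150°, and the robot is clear.

```bash
python3 -c "
from plant import *
print(finish_job())"
```

```text
the job is handed in; nothing more can be done
None
```

The job is handed in: lever pushed fully forward, slide pushed home against the end stop, lever pushed fully back so the cam is locked, and the vial upright between the cheeks in the last picture; finish_job() returned no verdict.

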